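Move the cosmetics row to the clean organizer tier

TASK

The single acrylic cups on the bamboo tray are due for a wash: move the four cosmetics standing in them (cream jar, serum dropper, perfume, lipstick) one by one into the four bays of the empty clear acrylic organizer tier, one to a bay, in the same order from left to right as they stand now, because that is the order they are used in. Keep them upright, set each one down gently in the middle of its bay without dropping it or knocking over its neighbours, and leave the hairbrush, the eyelash curler and the dish where they lie.

Things in the scene. Friction and masses are not known exactly. Their poses are not given: they have to be found in the camera images.
- jar: Cream jar: a squat round white jar, diameter 44, height 50 (white body, thin grey gap at 30 to 32, white lid above). Mass about 0.12 kg. Origin at the centre of its underside, z up its axis. It starts upright on the floor of its cup, within 5 mm of the middle along each side, turned by up to 23 degrees to the cup. (All sizes in mm.)
- serum: Serum dropper bottle: round amber glass, diameter 32 up to height 48, then a shoulder, a black collar of diameter 20 (55 to 68) and a black rubber bulb of diameter 15 up to height 86. Mass about 0.08 kg. Origin at the centre of its underside, z up its axis. It starts upright on the floor of its cup, within 5 mm of the middle along each side, turned by up to 23 degrees to the cup.
- perfume: Perfume bottle: a square clear glass block 36 x 36 (sides along its x and y), height 50, with a round metal cap of diameter 24 from 54 to 76. Mass about 0.14 kg. Origin at the centre of its underside, z up its axis. It starts upright on the floor of its cup, within 5 mm of the middle along each side, turned by up to 23 degrees to the cup.
- lipstick: Lipstick: a slim round black tube, diameter 22, height 76, with a thin brass band at 28 to 32. Mass about 0.04 kg. Origin at the centre of its underside, z up its axis. It starts upright on the floor of its cup, within 5 mm of the middle along each side, turned by up to 23 degrees to the cup.
- cup_jar: Shallow square clear acrylic cup, 66 x 66 outside, 13 high, walls 3, floor 3 thick, fixed on the bamboo tray; it is the one in which the cream jar stands at the start. Origin at the centre of its underside, x and y along its sides. Its place in the row differs from start to start.
- cup_serum: Shallow square clear acrylic cup, 66 x 66 outside, 13 high, walls 3, floor 3 thick, fixed on the bamboo tray; it is the one in which the serum dropper bottle stands at the start. Origin at the centre of its underside, x and y along its sides. Its place in the row differs from start to start.
- cup_perfume: Shallow square clear acrylic cup, 66 x 66 outside, 13 high, walls 3, floor 3 thick, fixed on the bamboo tray; it is the one in which the perfume bottle stands at the start. Origin at the centre of its underside, x and y along its sides. Its place in the row differs from start to start.
- cup_lipstick: Shallow square clear acrylic cup, 66 x 66 outside, 13 high, walls 3, floor 3 thick, fixed on the bamboo tray; it is the one in which the lipstick stands at the start. Origin at the centre of its underside, x and y along its sides. Its place in the row differs from start to start.
- tray: Old rack: low bamboo tray, 88 (x) x 296 (y), rim 9 high, floor 4 thick, fixed. The four cups stand on its floor in a row along its y, centres at x = 0, y = +105, +35, -35, -105. Origin on the vanity top under its centre. Its +y end is the left end as seen from the robot; turned at most 17 degrees.
- tier: New rack: clear acrylic tier, 72 (x) x 276 (y), fixed. Four empty bays, 64 x 64 inside, centres at x = 0, y = +102, +34, -34, -102 from its origin (on the vanity top under its centre). Bay floors at height 7, dividers, ends and near lip at 16, far wall at 20, corner posts (x +-34, y +-136) at 26. Its +y end is the left end as seen from the robot; turned at most 17 degrees.
- hairbrush: Bystander: pink plastic hairbrush lying bristles up, about 62 x 213 x 30 high, long along its y (head at +y). Origin at its underside, between handle and head.
- curler: Bystander: steel eyelash curler lying flat, about 105 x 68 x 12 high, long along its x. Origin at its underside near the pivot.
- dish: Bystander: small round white ceramic dish, diameter 90, height 22, empty. Origin at the centre of its underside.
Mind the look-alikes: they are no part of the job. Leave any green look-alike of the cup_jar alone.

How it is judged:
By the outcome, as a careful person would: the job done as asked, in the order asked, and still so for the second after the job is handed in, with the robot touching nothing.
It also fails if it takes over 106 s, if anything falls off the work surface, if the arm or the gripper's body presses on something with over 40 N, if the wrist force passes 120 N, or if a joint passes its speed limit or range.

ROBOT

A 6-joint arm with a two-finger parallel gripper is mounted at the origin on the work surface. World frame = base frame: x ahead of the robot, y to its left, z up, the work surface at z = 0. Lengths are in mm, angles in rad, forces in N, time in s.
With the tool pointing down it reaches from about 250 to 775 mm from the base axis. Payload 4 kg.
Tool frame: the origin (TCP) lies where the fingers leave the gripper's body, on its centre line; the fingertips stand 73 mm ahead of it and the grasp point (between the pads) lies 54 mm ahead of it (robot.tip_extent is the distance from the TCP to the fingertips, in mm); z points along the fingers, y is the line along which they close (so a half turn about z gives the same grasp; the last joint's range is limited). The gripper opens to 85 mm and grips with 20 to 120 N. Pads are 22 mm wide; open, the fingers measure 114 mm over their backs; the gripper's body (76 mm by 85 mm) begins 54 mm behind the grasp point. The pads swing forward as they close: fully open they stand 13 mm farther back than shut.
Start: joints at [-1.374, 0.087, 1.371, -0, 1.684, -0.103], TCP at [162.427, -525.479, 303.941] pointing down, gripper open.
Joint ranges: [-3.1, 3.1], [-0.76, 2.03], [0.27, 2.55], [-1.08, 4.22], [0.17, 2.65], [-2.57, 2.57]. Speed limits (rad/s): [2.79, 2.79, 3.14, 3.14, 3.14, 3.14].

INTERFACE

Orientations are given as a unit quaternion [w, x, y, z].
In Python, from station import robot gives the robot as it stands.
- The arm moves only by the tool jog_arm, never from a script. Its argument "motion" is a list of rows, each an object with "delta_pos": the shift along the world's x, y, z in cm, a list of three; "twist": the turn about the world's z in degrees; "fingers": the finger opening in cm, from 0 to 8.54. In form: [{"delta_pos": [dx, dy, dz], "twist": twist, "fingers": fingers}, ...]. A call has 1 to 10 rows; each row is the pose to reach, as a shift and turn from the pose commanded when the call began; what a row does not reach only later rows make up. A row lasts 1/10 s, in which the tool goes at most 50 mm and 8.59 degrees, less where a joint would pass 70% of its speed; a pose out of reach is approached as far as the arm can. A call with a gripper value outside its range is refused whole. The fingers move at their own pace and stop on an object; "squeeze" is the grip in N (left out, the last holds). Time passes only in rows, so rows that repeat a pose let the fingers close. It gives the time, the measured TCP pose, the force, the opening and the grip force at its end, in the units of the state.
- robot.get_state(): the state, without advancing time (a new reading comes with each control period).
- robot.grab_frame(name): name is "scene" or "top" or "wrist"; returns a dict with "img" (420x560x3 uint8, red, green, blue), "z_map" (420x560 float32, mm along the optical axis (not along the pixel's ray), 0 where there is no reading), "vfov" (degrees; the focal length in pixels is half the picture's height over the tangent of half this angle, whatever the lens; pixels are square), "cx", "cy" (the principal point, pixels), "rvec" (rotation vector, rad) and "tvec" (3), from world to camera coordinates, as OpenCV has them. Camera axes: x right, y down, z forward; pixel columns grow to the right and rows downward; lengths in mm; the calibration is good to about 2 mm. A picture is of the moment at which its call begins.
- robot.sign_off(): hands the job in; it is judged then, once.
The state is a dict: "clock": time; "joint_pos": joint angles; "qvel": joint speeds; "effort": joint torques, N m; "ee_pos": TCP position; "ee_rot": TCP orientation; "wrist_force": force on the tool from outside, world axes, zero at the start; "ft_torque": the same for the moment, N m; "gripper_width": finger opening in mm; "finger_force": force on a finger pad.
Only numpy, scipy, OpenCV 4.12 (cv2) and the standard library are available. Lean on these libraries where they do the work, as an engineer would, in place of code of your own. Each camera call takes 0.05 s, during which the arm holds its last target. There are 200 camera calls.

## Working session

There is one attempt and no reset: what is moved stays moved. The work goes in short steps, Python scripts to look and compute and a tool call to move; the robot and the scene stay as the last step left them, time stands still between calls to the robot, and variables do not carry over. Pictures are saved under pics/ and viewed, at most 14 in all, crops included, and the job is handed in when it is done.

Besides the shell and the picture viewer there is one more tool, called as name(argument=value, ...), one argument or row to a line, values as JSON. jog_arm: Moves the arm, as the interface text tells. Its arguments: {"type":"object","properties":{"motion":{"type":"array","items":{"type":"object","properties":{"delta_pos":{"type":"array","items":{"type":"number"}},"twist":{"type":"number"},"fingers":{"type":"number"}}}},"squeeze":{"type":"number"}},"required":["motion"]}

```bash
mkdir -p pics
cat > h.py <<'E'
import numpy as np, cv2
from station import robot
def grab(n):
    f=robot.grab_frame(n); R=cv2.Rodrigues(np.array(f['rvec'],float))[0]
    f['R']=R; f['t']=np.array(f['tvec'],float).reshape(3); f['C']=-R.T@f['t']
    f['f']=f['img'].shape[0]/2/np.tan(np.radians(f['vfov'])/2); return f
def ray(f,u,v,z):
    d=f['R'].T@np.array([(u-f['cx'])/f['f'],(v-f['cy'])/f['f'],1]); C=f['C']
    return C+d*(z-C[2])/d[2]
def proj(f,p):
    c=f['R']@np.array(p,float)+f['t']; return f['cx']+f['f']*c[0]/c[2], f['cy']+f['f']*c[1]/c[2]
def cloud(f):
    h,w=f['z_map'].shape; v,u=np.mgrid[:h,:w]; z=f['z_map']
    P=np.stack([(u-f['cx'])/f['f']*z,(v-f['cy'])/f['f']*z,z],-1)
    return (P-f['t'])@f['R']
def save(f,n): cv2.imwrite('pics/'+n,f['img'][:,:,::-1])
E
python3 - <<'E'
from h import *
for n in('top','scene'):
    f=grab(n); save(f,n+'0.png'); np.save(n+'0.npy',f,allow_pickle=True); print(n,f['C'],f['f'],f['cx'],f['cy'])
s=robot.get_state(); print(s['clock'],s['ee_rot'])
E
```

```text
top [ 260.55453537   71.60848366 1314.56291782] 486.1011755665316 274.53850819580924 211.77463700481502
scene [ 981.7537549  -525.45820061  630.47550345] 407.13737442843893 281.1792108838502 207.63233192203592
0.1 [-1.00477783e-03  9.88786473e-01  1.49332850e-01 -4.13738819e-05]
```

View pics/top0.png

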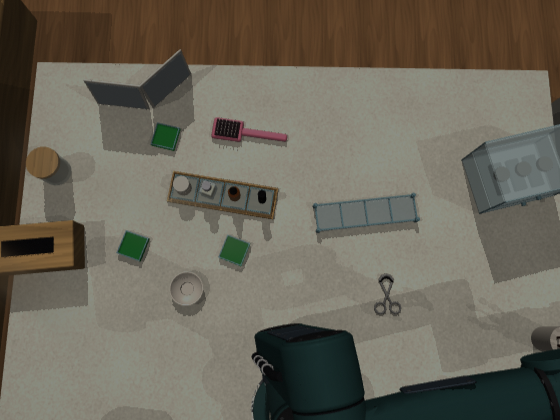

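View pics/scene0.png

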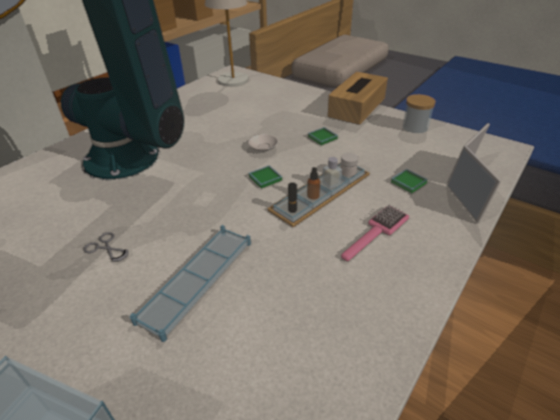

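The top view shows the tray at (223,194). From left to right it holds the jar (181,185), perfume (207,188), serum (234,193) and lipstick (262,197). The empty tier is at (366,212). The green cups at (166,137), (133,247) and (235,250) are look-alikes and stay untouched. Next I measure from masks and depth, and confirm in one enlarged crop.

Run:
```python
from h import *
f=np.load('top0.npy',allow_pickle=True).item(); P=cloud(f); im=f['img']
cv2.imwrite('pics/crop0.png',cv2.resize(im[160:245,160:425,::-1],None,fx=3,fy=3,interpolation=cv2.INTER_CUBIC))
print('table z',np.median(P[260:290,300:360,2]))
# object tops from depth
m=np.zeros(im.shape[:2],np.uint8); m[165:225,165:285]=(P[165:225,165:285,2]>32)
n,l,s,c=cv2.connectedComponentsWithStats(m)
for i in range(1,n):
    q=P[l==i]; zt=np.percentile(q[:,2],90); t=q[q[:,2]>zt-6]
    print('obj',c[i],s[i,4],'ztop',zt,'xy',(t[:,:2].min(0)+t[:,:2].max(0))/2,'ext',np.ptp(t[:,:2],axis=0))
hsv=cv2.cvtColor(im,cv2.COLOR_RGB2HSV)
for nm,(a,b,cc,d),lo,hi,z in(('tray',(165,225,160,290),(8,70,40),(25,255,255),9),('tier',(185,245,305,425),(85,40,40),(115,255,255),18)):
    k=np.zeros(m.shape,np.uint8); k[a:b,cc:d]=cv2.inRange(hsv,lo,hi)[a:b,cc:d]
    v,u=np.nonzero(k); w=np.array([ray(f,x,y,z)[:2] for x,y in zip(u,v)],np.float32)
    r=cv2.minAreaRect(w); print(nm,len(u),r); print(cv2.boxPoints(r))
```

```text
table z -1.133573923586262
obj [241. 167.] 1 ztop 1314.5629178162944 xy [260.55453537  71.60848366] ext [0. 0.]
obj [187. 169.] 1 ztop 1314.5629178162944 xy [260.55453537  71.60848366] ext [0. 0.]
obj [207. 169.] 1 ztop 1314.5629178162944 xy [260.55453537  71.60848366] ext [0. 0.]
obj [212. 168.] 1 ztop 1314.5629178162944 xy [260.55453537  71.60848366] ext [0. 0.]
obj [255. 171.] 1 ztop 1314.5629178162944 xy [260.55453537  71.60848366] ext [0. 0.]
obj [202. 172.] 1 ztop 1314.5629178162944 xy [260.55453537  71.60848366] ext [0. 0.]
obj [194. 175.] 1 ztop 1314.5629178162944 xy [260.55453537  71.60848366] ext [0. 0.]
obj [181.16317992 184.14225941] 239 ztop 59.048058922503586 xy [428.35374777 199.3093433 ] ext [335.5984248  255.40171928]
obj [241. 178.] 1 ztop 1314.5629178162944 xy [260.55453537  71.60848366] ext [0. 0.]
obj [207.46948357 188.27230047] 213 ztop 82.42819906443576 xy [565.09760743 235.39466311] ext [23.80788106 21.14906439]
obj [233.42519685 192.15748031] 127 ztop 88.17245907590976 xy [555.54917535 167.00770854] ext [13.23026754 10.60550755]
obj [247. 189.] 1 ztop 1314.56
[... 1096 characters left out ...]
ext [0. 0.]
obj [239. 218.] 1 ztop 1314.5629178162944 xy [260.55453537  71.60848366] ext [0. 0.]
obj [229. 221.] 1 ztop 1314.5629178162944 xy [260.55453537  71.60848366] ext [0. 0.]
obj [257. 223.] 1 ztop 1314.5629178162944 xy [260.55453537  71.60848366] ext [0. 0.]
tray 1012 ((557.9081420898438, 199.42788696289062), (295.8174743652344, 89.37910461425781), 80.93707275390625)
[[490.47803   60.405106]
 [578.74133   46.326187]
 [625.33826  338.45068 ]
 [537.07495  352.5296  ]]
tier 498 ((511.28826904296875, -193.44839477539062), (80.19676971435547, 283.54339599609375), 6.829737663269043)
[[ 454.61502   -57.45118 ]
 [ 488.3338   -338.98254 ]
 [ 567.96155  -329.44562 ]
 [ 534.24274   -47.914246]]
```

View pics/crop0.png

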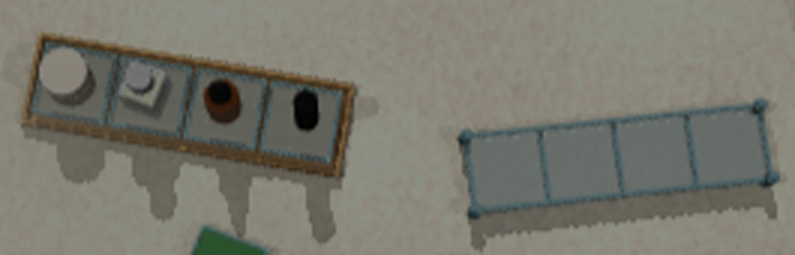

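Crop: left to right the cups hold the jar (62,72), perfume (142,85), serum (221,100) and lipstick (306,108), all in clear cups on the bamboo tray. The tier is at (618,158). The measured tray comes out at 296x89, which matches its given size, and the tier at 80x283 over the posts, which also fits. Next I go above the tray for a wrist look.

jog_arm(
  motion=[
    {"delta_pos":[39.5,72.5,0],"twist":64,"fingers":8.5},
    {"delta_pos":[39.5,72.5,0],"twist":64,"fingers":8.5},
    {"delta_pos":[39.5,72.5,0],"twist":64,"fingers":8.5},
    {"delta_pos":[39.5,72.5,0],"twist":64,"fingers":8.5},
    {"delta_pos":[39.5,72.5,0],"twist":64,"fingers":8.5},
    {"delta_pos":[39.5,72.5,0],"twist":64,"fingers":8.5},
    {"delta_pos":[39.5,72.5,0],"twist":64,"fingers":8.5},
    {"delta_pos":[39.5,72.5,0],"twist":64,"fingers":8.5},
    {"delta_pos":[39.5,72.5,0],"twist":64,"fingers":8.5},
    {"delta_pos":[39.5,72.5,0],"twist":64,"fingers":8.5},
  ],
  squeeze=30,
)

```text
clock: 1.1
ee_pos: [401.9, -84.4, 303.7]
ee_rot: [0.0, 0.759, 0.651, 0.0]
wrist_force: [1.3, -1.2, 0.4]
gripper_width: 85.1
finger_force: 0.0
```

jog_arm(
  motion=[
    {"delta_pos":[11.5,28.5,2],"twist":0},
    {"delta_pos":[11.5,28.5,2],"twist":0},
    {"delta_pos":[11.5,28.5,2],"twist":0},
    {"delta_pos":[11.5,28.5,2],"twist":0},
    {"delta_pos":[11.5,28.5,2],"twist":0},
    {"delta_pos":[11.5,28.5,2],"twist":0},
    {"delta_pos":[11.5,28.5,2],"twist":0},
    {"delta_pos":[11.5,28.5,2],"twist":0},
    {"delta_pos":[11.5,28.5,2],"twist":0},
  ],
)

```text
$.motion[0]: bad value
```

Run:
```python
from h import *
f=grab('wrist'); save(f,'w1.png'); np.save('w1.npy',f,allow_pickle=True); s=robot.get_state(); print(f['C'],f['f'],s['ee_pos'],s['ee_rot'])
for n,p in dict(jar=(571,304,57),perf=(565,235,83),ser=(555.5,167,93),lip=(545.3,90.7,83)).items(): print(n,proj(f,p))
```

```text
[413.03256299 -14.15008972 373.59368226] 290.3740125694223 [404.53528769 -77.45604287 303.56427748] [-0.00181912  0.75590482  0.65466955  0.003518  ]
jar (np.float64(423.7627016362711), np.float64(-365.88781278107854))
perf (np.float64(434.47616355091225), np.float64(-276.17569289686935))
ser (np.float64(428.60181911055975), np.float64(-160.16750674832625))
lip (np.float64(410.8122754318121), np.float64(-28.148559109339914))
```

View pics/w1.png

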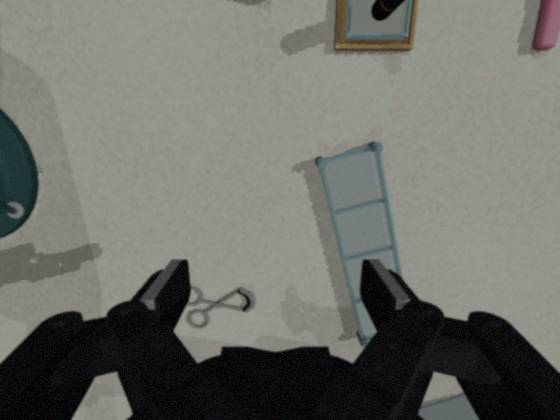

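The move was refused because every row needs the "fingers" value. The wrist view shows the tier at centre (345-395, 145-345) and the lipstick cup at the top (375,20). I resend the move with the missing value.

jog_arm(
  motion=[
    {"delta_pos":[14,15.5,5],"twist":0,"fingers":8.5},
    {"delta_pos":[14,15.5,5],"twist":0,"fingers":8.5},
    {"delta_pos":[14,15.5,5],"twist":0,"fingers":8.5},
    {"delta_pos":[14,15.5,5],"twist":0,"fingers":8.5},
    {"delta_pos":[14,15.5,5],"twist":0,"fingers":8.5},
    {"delta_pos":[14,15.5,5],"twist":0,"fingers":8.5},
    {"delta_pos":[14,15.5,5],"twist":0,"fingers":8.5},
  ],
)

```text
clock: 1.85
ee_pos: [541.4, 68.2, 353.1]
ee_rot: [-0.0, 0.759, 0.651, -0.001]
wrist_force: [-0.4, 0.1, 0.1]
gripper_width: 84.4
finger_force: 0.0
```

Run:
```python
from h import *
f=grab('wrist'); save(f,'w2.png'); np.save('w2.npy',f,allow_pickle=True); s=robot.get_state(); print(f['C'],f['f'],s['ee_pos'],s['ee_rot'])
for n,p in dict(jar=(571,304,57),perf=(565,235,83),ser=(555.5,167,93),lip=(545.3,90.7,83)).items(): print(n,proj(f,p))
```

```text
[552.59761323 138.45115546 422.8912499 ] 290.3740125694223 [541.06213062  67.7939853  353.21963418] [-3.22240734e-04  7.59623667e-01  6.50362297e-01 -8.15090764e-04]
jar (np.float64(268.34186647736817), np.float64(-40.431737919177635))
perf (np.float64(272.70252342302786), np.float64(26.59863822666827))
ser (np.float64(273.7207289647373), np.float64(97.11081935619723))
lip (np.float64(275.19736288871474), np.float64(168.27834827200118))
```

View pics/w2.png

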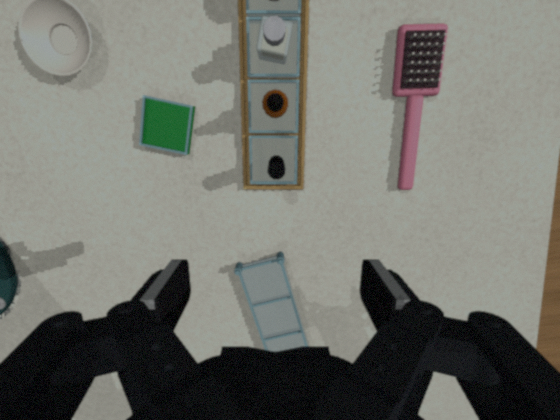

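Wrist view: lipstick (277,165), serum (275,103), perfume (275,37). The expected projections land within a few pixels of these. I now refine from depth slices, using the jar from the top view.

Run:
```python
from h import *
T=np.array([557.9,199.4]); a=np.radians(-9.06); ex=np.array([np.cos(a),np.sin(a)]); ey=np.array([-np.sin(a),np.cos(a)])
for nm in('w2','top0'):
    f=np.load(nm+'.npy',allow_pickle=True).item(); P=cloud(f); 
    for n,y,lo,hi in(('jar',105,50,64),('perfcap',35,74,92),('perfblock',35,49,63),('ser',-35,78,102),('serbody',-35,35,60),('lip',-105,72,92)):
        c=T+y*ey; m=(np.hypot(P[...,0]-c[0],P[...,1]-c[1])<34)&(P[...,2]>lo)&(P[...,2]<hi)
        q=P[m]
        if len(q)<10: continue
        r=cv2.minAreaRect(q[:,:2].astype(np.float32)); cc,rad=cv2.minEnclosingCircle(q[:,:2].astype(np.float32))
        print(nm,n,len(q),'z',np.median(q[:,2]).round(1),'med',np.median(q[:,:2],0).round(1),'rect',np.round(r[0],1),np.round(r[1],1),round(r[2],1),'off',np.round([(np.array(r[0])-c)@ex,(np.array(r[0])-c)@ey],1))
f=np.load('w1.npy',allow_pickle=True).item()
hsv=cv2.cvtColor(f['img'],cv2.COLOR_RGB2HSV); k=cv2.inRange(hsv,(85,50,40),(115,255,255)); k[:,:310]=0;k[:,420:]=0;k[:120]=0;k[255:]=0
P=cloud(f);v,u=np.nonzero(k); 
w=np.array([ray(f,x,y,16)[:2] for x,y in zip(u,v)],np.float32)
r=cv2.minAreaRect(w); print('tier w1',r, cv2.boxPoints(r))
b=np.radians(6.83)
for p in((34,136),(-34,136)):
    print('post proj', proj(f,(511.3+p[0]*np.cos(b)-p[1]*np.sin(b),-193.4+p[0]*np.sin(b)+p[1]*np.cos(b),26)))
```

```text
w2 perfcap 491 z 82.8 med [565.4 232.6] rect [565.4 233.2] [22.7 22. ] 82.7 off [ 2.1 -0.4]
w2 perfblock 638 z 56.5 med [564.  225.9] rect [565.6 233.7] [36.2 36. ] 70.0 off [2.2 0.1]
w2 ser 146 z 90.5 med [555.4 162.9] rect [555.6 163.1] [13.2 14.4] 85.6 off [ 3.5 -1.2]
w2 serbody 298 z 56.8 med [555.2 161.5] rect [555.8 163.7] [31.3 30. ] 80.9 off [ 3.5 -0.6]
w2 lip 264 z 82.7 med [545.6  89.1] rect [545.4  89. ] [20. 20.] 81.3 off [ 5. -6.]
top0 jar 206 z 56.0 med [575.5 306.5] rect [575.1 306.9] [41.7 41.1] 1.7 off [0.  3.9]
top0 perfcap 69 z 81.8 med [565.  235.5] rect [565.1 235.4] [23.8 21. ] 1.0 off [1.4 1.6]
top0 perfblock 107 z 55.1 med [558.6 230.2] rect [566.  236.5] [37.3 36.3] 69.5 off [2.2 3. ]
top0 ser 28 z 88.1 med [554.4 166.7] rect [554.6 166.4] [12.5 12.7] 64.3 off [2.  1.9]
top0 serbody 70 z 54.4 med [548.4 163.8] rect [555.5 166. ] [29.3 31. ] 28.5 off [2.9 1.6]
top0 lip 55 z 82.1 med [545.6  91.9] rect [545.3  90.7] [19.2 18.3] 0.3 off [ 4.7 -4.3]
tier w1 ((502.7344665527344, -130.4365234375), (79.90614318847656, 152.48245239257812), 5.168188095092773) [[ 456.07605   -58.104206]
 [ 469.81158  -209.96675 ]
 [ 549.3929   -202.76884 ]
 [ 535.65735   -50.906296]]
post proj (np.float64(377.5734697173397), np.float64(144.99695504309017))
post proj (np.float64(320.9304095877726), np.float64(160.80214727106372))
```

Cross-checks between the two cameras agree to about 2 mm, and the tops sit at 83, 91, 83 and 56 as they must. The perfume's sides are at -20°. I start with the lipstick at (545.4, 90).

jog_arm(
  motion=[
    {"delta_pos":[0.4,2.2,-5],"twist":0,"fingers":8.5},
    {"delta_pos":[0.4,2.2,-10],"twist":0,"fingers":8.5},
    {"delta_pos":[0.4,2.2,-15],"twist":0,"fingers":8.5},
    {"delta_pos":[0.4,2.2,-18],"twist":0,"fingers":8.5},
    {"delta_pos":[0.4,2.2,-21],"twist":0,"fingers":8.5},
    {"delta_pos":[0.4,2.2,-23],"twist":0,"fingers":8.5},
    {"delta_pos":[0.4,2.2,-24.5],"twist":0,"fingers":8.5},
    {"delta_pos":[0.4,2.2,-25.5],"twist":0,"fingers":8.5},
    {"delta_pos":[0.4,2.2,-25.5],"twist":0,"fingers":8.5},
    {"delta_pos":[0.4,2.2,-25.5],"twist":0,"fingers":8.5},
  ],
)

```text
clock: 2.9
ee_pos: [546.2, 90.3, 100.0]
ee_rot: [0.001, 0.76, 0.65, 0.001]
wrist_force: [-0.4, 0.1, 0.7]
gripper_width: 84.9
finger_force: 0.0
```

jog_arm(
  motion=[
    {"delta_pos":[0,0,-0.1],"twist":0,"fingers":5},
    {"delta_pos":[0,0,-0.1],"twist":0,"fingers":3.5},
    {"delta_pos":[0,0,-0.1],"twist":0,"fingers":2.8},
    {"delta_pos":[0,0,-0.1],"twist":0,"fingers":2.3},
    {"delta_pos":[0,0,-0.1],"twist":0,"fingers":1.5},
    {"delta_pos":[0,0,-0.1],"twist":0,"fingers":1.5},
    {"delta_pos":[0,0,-0.1],"twist":0,"fingers":1.5},
    {"delta_pos":[0,0,-0.1],"twist":0,"fingers":1.5},
    {"delta_pos":[0,0,-0.1],"twist":0,"fingers":1.5},
    {"delta_pos":[0,0,-0.1],"twist":0,"fingers":1.5},
  ],
  squeeze=25,
)

```text
clock: 3.9
ee_pos: [545.8, 90.6, 98.3]
ee_rot: [0.0, 0.759, 0.651, 0.0]
wrist_force: [-0.5, 0.5, 3.5]
gripper_width: 21.0
finger_force: 24.8
```

jog_arm(
  motion=[
    {"delta_pos":[0,0,1.5],"twist":0,"fingers":1.5},
    {"delta_pos":[0,0,4],"twist":0,"fingers":1.5},
    {"delta_pos":[0,-0.5,7],"twist":0,"fingers":1.5},
    {"delta_pos":[0,-3,8],"twist":2,"fingers":1.5},
    {"delta_pos":[0,-7,8],"twist":5,"fingers":1.5},
    {"delta_pos":[-0.5,-11.5,8],"twist":9,"fingers":1.5},
    {"delta_pos":[-1,-16,8],"twist":12,"fingers":1.5},
    {"delta_pos":[-1.5,-20.5,8],"twist":16,"fingers":1.5},
    {"delta_pos":[-2,-25,8],"twist":16,"fingers":1.5},
    {"delta_pos":[-2.2,-29.5,8],"twist":16,"fingers":1.5},
  ],
)

```text
clock: 4.9
ee_pos: [522.9, -206.1, 178.6]
ee_rot: [0.0, 0.661, 0.75, 0.0]
wrist_force: [1.7, 0.6, -0.5]
gripper_width: 20.6
finger_force: 24.6
```

jog_arm(
  motion=[
    {"delta_pos":[0,-4,0],"twist":0,"fingers":1.5},
    {"delta_pos":[0,-7,0],"twist":0,"fingers":1.5},
    {"delta_pos":[0,-9,0],"twist":0,"fingers":1.5},
    {"delta_pos":[0,-9,0],"twist":0,"fingers":1.5},
    {"delta_pos":[0,-9,0],"twist":0,"fingers":1.5},
    {"delta_pos":[0,-9,0],"twist":0,"fingers":1.5},
  ],
)

```text
clock: 5.5
ee_pos: [523.8, -293.1, 177.9]
ee_rot: [-0.0, 0.661, 0.75, 0.0]
wrist_force: [-0.0, 0.3, 0.3]
gripper_width: 21.0
finger_force: 24.6
```

Run:
```python
from h import *
f=grab('wrist'); save(f,'w3.png'); np.save('w3.npy',f,allow_pickle=True); s=robot.get_state(); print(f['C'],s['ee_pos'],s['ee_rot'],s['gripper_width'])
b=np.radians(6.83)
for y in(102,34,-34,-102):
    print([tuple(np.round(proj(f,(511.3+x*np.cos(b)-(y+d)*np.sin(b),-194.2+x*np.sin(b)+(y+d)*np.cos(b),16)))) for x,d in((-34,34),(34,34))])
```

```text
[ 514.92039739 -222.66063953  247.89055742] [ 523.8638678  -292.96782558  177.99991463] [-2.50884527e-04  6.60792901e-01  7.50568208e-01  2.09184384e-04] 21.119845140544843
[(np.float64(220.0), np.float64(-157.0)), (np.float64(332.0), np.float64(-156.0))]
[(np.float64(225.0), np.float64(-24.0)), (np.float64(326.0), np.float64(-23.0))]
[(np.float64(229.0), np.float64(85.0)), (np.float64(321.0), np.float64(86.0))]
[(np.float64(232.0), np.float64(176.0)), (np.float64(316.0), np.float64(177.0))]
```

View pics/w3.png

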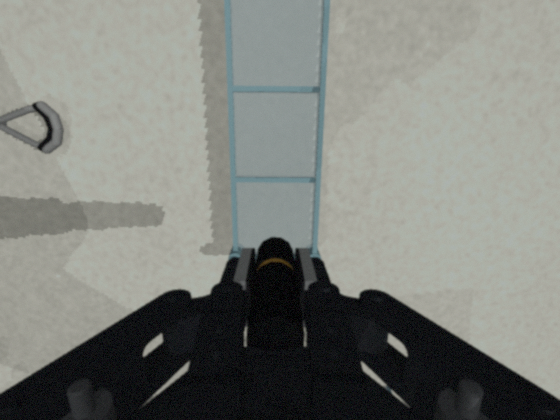

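The wrist view shows the lipstick upright in the pads at (275,275). The tier dividers are at rows 89 and 179, about 3 px from the prediction, so the tier centre shifts by about (+0.8, -1.3) mm. Now lowering.

jog_arm(
  motion=[
    {"delta_pos":[0,-0.4,-2],"twist":0,"fingers":1.5},
    {"delta_pos":[0,-0.4,-4],"twist":0,"fingers":1.5},
    {"delta_pos":[0,-0.4,-5.5],"twist":0,"fingers":1.5},
    {"delta_pos":[0,-0.4,-6.5],"twist":0,"fingers":1.5},
    {"delta_pos":[0,-0.4,-7.2],"twist":0,"fingers":1.5},
    {"delta_pos":[0,-0.4,-7.6],"twist":0,"fingers":1.5},
    {"delta_pos":[0,-0.4,-7.8],"twist":0,"fingers":1.5},
    {"delta_pos":[0,-0.4,-7.9],"twist":0,"fingers":1.5},
    {"delta_pos":[0,-0.4,-7.9],"twist":0,"fingers":1.5},
  ],
)

```text
clock: 6.45
ee_pos: [523.9, -298.7, 99.5]
ee_rot: [0.001, 0.661, 0.75, 0.0]
wrist_force: [0.1, -0.3, -0.6]
gripper_width: 20.9
finger_force: 24.6
```

jog_arm(
  motion=[
    {"delta_pos":[0,0.1,-0.05],"twist":0,"fingers":1.5},
    {"delta_pos":[0,0.1,-0.1],"twist":0,"fingers":1.5},
    {"delta_pos":[0,0.1,-0.1],"twist":0,"fingers":1.5},
  ],
)

```text
clock: 6.75
ee_pos: [523.8, -297.5, 98.4]
ee_rot: [0.0, 0.661, 0.75, 0.0]
wrist_force: [0.4, -0.0, 0.5]
gripper_width: 20.8
finger_force: 24.7
```

jog_arm(
  motion=[
    {"delta_pos":[0,0,-0.05],"twist":0,"fingers":1.5},
    {"delta_pos":[0,0,-0.1],"twist":0,"fingers":1.5},
    {"delta_pos":[0,0,-0.1],"twist":0,"fingers":1.5},
  ],
)

```text
clock: 7.05
ee_pos: [523.9, -297.5, 98.3]
ee_rot: [0.001, 0.661, 0.75, 0.0]
wrist_force: [-2.2, 1.4, 5.5]
gripper_width: 21.1
finger_force: 25.1
```

Contact felt (5.5 N), so I release gently and rise.

jog_arm(
  motion=[
    {"delta_pos":[0,0,0.05],"twist":0,"fingers":2.4},
    {"delta_pos":[0,0,0.05],"twist":0,"fingers":2.8},
    {"delta_pos":[0,0,0.05],"twist":0,"fingers":3.5},
    {"delta_pos":[0,0,0.05],"twist":0,"fingers":4.5},
    {"delta_pos":[0,0,0.05],"twist":0,"fingers":5},
    {"delta_pos":[0,0,1],"twist":0,"fingers":5},
    {"delta_pos":[0,0,3],"twist":0,"fingers":5},
    {"delta_pos":[0,0,6],"twist":0,"fingers":6},
    {"delta_pos":[0,0,10],"twist":0,"fingers":7},
    {"delta_pos":[0,0,14],"twist":0,"fingers":8.5},
  ],
)

```text
clock: 8.05
ee_pos: [523.4, -297.2, 238.6]
ee_rot: [-0.0, 0.661, 0.75, 0.0]
wrist_force: [0.5, -0.3, 0.5]
gripper_width: 82.3
finger_force: 0.0
```

jog_arm(
  motion=[
    {"delta_pos":[0,4,0],"twist":0,"fingers":8.5},
    {"delta_pos":[0.5,9,0],"twist":-8,"fingers":8.5},
    {"delta_pos":[1,14,0],"twist":-16,"fingers":8.5},
    {"delta_pos":[1.5,19,0],"twist":-16,"fingers":8.5},
    {"delta_pos":[2,24,0],"twist":-16,"fingers":8.5},
    {"delta_pos":[2.5,29,0],"twist":-16,"fingers":8.5},
    {"delta_pos":[3,34,0],"twist":-16,"fingers":8.5},
    {"delta_pos":[3.2,39,0],"twist":-16,"fingers":8.5},
    {"delta_pos":[3.2,43,0],"twist":-16,"fingers":8.5},
    {"delta_pos":[3.2,46.2,0],"twist":-16,"fingers":8.5},
  ],
)

```text
clock: 9.05
ee_pos: [555.3, 167.5, 237.9]
ee_rot: [0.0, 0.759, 0.651, 0.001]
wrist_force: [0.5, -0.6, -0.1]
gripper_width: 84.8
finger_force: 0.0
```

jog_arm(
  motion=[
    {"delta_pos":[0,0,-2],"twist":0,"fingers":8.5},
    {"delta_pos":[0,0,-2],"twist":0,"fingers":8.5},
    {"delta_pos":[0,0,-2],"twist":0,"fingers":8.5},
  ],
)

```text
clock: 9.35
ee_pos: [555.4, 164.3, 217.0]
ee_rot: [-0.0, 0.759, 0.651, -0.0]
wrist_force: [0.6, -0.5, 0.0]
gripper_width: 85.1
finger_force: 0.0
```

Run:
```python
from h import *
f=grab('top'); save(f,'t1.png'); np.save('t1.npy',f,allow_pickle=True); s=robot.get_state(); print(s['ee_pos'],s['ee_rot'])
P=cloud(f); m=(np.hypot(P[...,0]-523.4,P[...,1]+296)<34)&(P[...,2]>70)&(P[...,2]<95); q=P[m]
print('lip',len(q),q.mean(0),(q.min(0)+q.max(0))/2)
```

```text
[555.81117676 164.03388665 217.69548244] [2.55686000e-04 7.59679383e-01 6.50297722e-01 2.05162960e-04]
lip 58 [ 524.16064116 -296.00986627   80.63051601] [ 524.00035842 -297.25537648   81.45850046]
```

The lipstick stands at (524,-296.5), within about 1 mm of the bay middle. Next, the serum.

jog_arm(
  motion=[
    {"delta_pos":[0,0,-4],"twist":0,"fingers":8.5},
    {"delta_pos":[0,0,-7],"twist":0,"fingers":8.5},
    {"delta_pos":[0,0,-9.5],"twist":0,"fingers":8.5},
    {"delta_pos":[0,0,-11],"twist":0,"fingers":8.5},
    {"delta_pos":[0,0,-11.7],"twist":0,"fingers":8.5},
    {"delta_pos":[0,0,-11.7],"twist":0,"fingers":7},
    {"delta_pos":[0,0,-11.7],"twist":0,"fingers":5.5},
    {"delta_pos":[0,0,-11.7],"twist":0,"fingers":4.5},
    {"delta_pos":[0,0,-11.7],"twist":0,"fingers":3.8},
    {"delta_pos":[0,0,-11.7],"twist":0,"fingers":3.4},
  ],
)

```text
clock: 10.4
ee_pos: [556.0, 164.7, 100.8]
ee_rot: [0.0, 0.759, 0.651, 0.001]
wrist_force: [-0.6, -0.3, -0.4]
gripper_width: 34.1
finger_force: 0.0
```

jog_arm(
  motion=[
    {"delta_pos":[0,0,0],"twist":0,"fingers":2.8},
    {"delta_pos":[0,0,0],"twist":0,"fingers":2.5},
    {"delta_pos":[0,0,0],"twist":0,"fingers":2.5},
    {"delta_pos":[0,0,0],"twist":0,"fingers":2.5},
    {"delta_pos":[0,0,0],"twist":0,"fingers":2.5},
  ],
)

```text
clock: 10.9
ee_pos: [556.1, 164.7, 100.8]
ee_rot: [0.0, 0.759, 0.651, 0.001]
wrist_force: [0.0, 0.4, 5.4]
gripper_width: 31.3
finger_force: 25.2
```

jog_arm(
  motion=[
    {"delta_pos":[0,0,1.5],"twist":0,"fingers":2.5},
    {"delta_pos":[0,0,4],"twist":0,"fingers":2.5},
    {"delta_pos":[0,-0.5,7],"twist":0,"fingers":2.5},
    {"delta_pos":[0,-3,8],"twist":2,"fingers":2.5},
    {"delta_pos":[-0.5,-7,8],"twist":5,"fingers":2.5},
    {"delta_pos":[-1,-11.5,8],"twist":9,"fingers":2.5},
    {"delta_pos":[-1.5,-16,8],"twist":12,"fingers":2.5},
    {"delta_pos":[-2.5,-20.5,8],"twist":16,"fingers":2.5},
    {"delta_pos":[-3.5,-25,8],"twist":16,"fingers":2.5},
    {"delta_pos":[-4,-29.5,8],"twist":16,"fingers":2.5},
  ],
)

```text
clock: 11.9
ee_pos: [514.4, -131.9, 180.0]
ee_rot: [-0.0, 0.661, 0.75, -0.0]
wrist_force: [0.1, -0.0, -1.4]
gripper_width: 31.4
finger_force: 25.0
```

jog_arm(
  motion=[
    {"delta_pos":[0,-4,0],"twist":0,"fingers":2.5},
    {"delta_pos":[0,-7,0],"twist":0,"fingers":2.5},
    {"delta_pos":[0,-9,0],"twist":0,"fingers":2.5},
    {"delta_pos":[0,-9.9,0],"twist":0,"fingers":2.5},
    {"delta_pos":[0,-9.9,0],"twist":0,"fingers":2.5},
    {"delta_pos":[0,-9.9,0],"twist":0,"fingers":2.5},
  ],
)

```text
clock: 12.5
ee_pos: [515.6, -228.5, 179.7]
ee_rot: [-0.001, 0.661, 0.75, 0.0]
wrist_force: [0.2, -0.6, -0.2]
gripper_width: 31.7
finger_force: 25.0
```

jog_arm(
  motion=[
    {"delta_pos":[0,-0.05,-2],"twist":0,"fingers":2.5},
    {"delta_pos":[0,-0.05,-4],"twist":0,"fingers":2.5},
    {"delta_pos":[0,-0.05,-5.5],"twist":0,"fingers":2.5},
    {"delta_pos":[0,-0.05,-6.5],"twist":0,"fingers":2.5},
    {"delta_pos":[0,-0.05,-7.2],"twist":0,"fingers":2.5},
    {"delta_pos":[0,-0.05,-7.6],"twist":0,"fingers":2.5},
    {"delta_pos":[0,-0.05,-7.8],"twist":0,"fingers":2.5},
    {"delta_pos":[0,-0.05,-7.9],"twist":0,"fingers":2.5},
    {"delta_pos":[0,-0.05,-7.9],"twist":0,"fingers":2.5},
  ],
)

```text
clock: 13.4
ee_pos: [515.9, -230.1, 101.5]
ee_rot: [0.001, 0.662, 0.75, 0.0]
wrist_force: [-0.0, -0.1, -0.7]
gripper_width: 31.6
finger_force: 25.0
```

jog_arm(
  motion=[
    {"delta_pos":[0,0,-0.05],"twist":0,"fingers":2.5},
    {"delta_pos":[0,0,-0.05],"twist":0,"fingers":2.5},
    {"delta_pos":[0,0,-0.05],"twist":0,"fingers":2.5},
  ],
)

```text
clock: 13.7
ee_pos: [515.8, -230.1, 100.8]
ee_rot: [0.0, 0.661, 0.75, 0.0]
wrist_force: [0.3, -0.6, -1.2]
gripper_width: 31.4
finger_force: 25.0
```

jog_arm(
  motion=[
    {"delta_pos":[0,0,-0.05],"twist":0,"fingers":2.5},
    {"delta_pos":[0,0,-0.1],"twist":0,"fingers":2.5},
    {"delta_pos":[0,0,-0.1],"twist":0,"fingers":2.5},
  ],
)

```text
clock: 14.0
ee_pos: [515.9, -230.1, 100.8]
ee_rot: [0.001, 0.661, 0.75, 0.0]
wrist_force: [-2.0, 0.2, 5.6]
gripper_width: 31.0
finger_force: 25.5
```

Contact. Releasing and rising, then on to the perfume.

jog_arm(
  motion=[
    {"delta_pos":[0,0,0.05],"twist":0,"fingers":3.4},
    {"delta_pos":[0,0,0.05],"twist":0,"fingers":3.8},
    {"delta_pos":[0,0,0.05],"twist":0,"fingers":4.5},
    {"delta_pos":[0,0,0.05],"twist":0,"fingers":5.5},
    {"delta_pos":[0,0,0.05],"twist":0,"fingers":6},
    {"delta_pos":[0,0,1],"twist":0,"fingers":6},
    {"delta_pos":[0,0,3],"twist":0,"fingers":6},
    {"delta_pos":[0,0,6],"twist":0,"fingers":6},
    {"delta_pos":[0,0,10],"twist":0,"fingers":7},
    {"delta_pos":[0,0,13],"twist":0,"fingers":8.5},
  ],
)

```text
clock: 15.0
ee_pos: [516.0, -230.1, 232.7]
ee_rot: [0.002, 0.661, 0.75, 0.0]
wrist_force: [0.3, 0.6, -0.1]
gripper_width: 82.2
finger_force: 0.0
```

jog_arm(
  motion=[
    {"delta_pos":[0,4,0],"twist":0,"fingers":8.5},
    {"delta_pos":[0.5,9,0],"twist":-8,"fingers":8.5},
    {"delta_pos":[1,14,0],"twist":-16,"fingers":8.5},
    {"delta_pos":[2,19,0],"twist":-22,"fingers":8.5},
    {"delta_pos":[3,24,0],"twist":-27,"fingers":8.5},
    {"delta_pos":[4,29,0],"twist":-27,"fingers":8.5},
    {"delta_pos":[4.9,34,0],"twist":-27,"fingers":8.5},
    {"delta_pos":[4.9,39,0],"twist":-27,"fingers":8.5},
    {"delta_pos":[4.9,43.5,0],"twist":-27,"fingers":8.5},
    {"delta_pos":[4.9,46.5,0],"twist":-27,"fingers":8.5},
  ],
)

```text
clock: 16.0
ee_pos: [564.2, 238.4, 230.3]
ee_rot: [-0.0, 0.818, 0.576, 0.001]
wrist_force: [0.2, 0.2, 0.0]
gripper_width: 84.8
finger_force: 0.0
```

jog_arm(
  motion=[
    {"delta_pos":[0,0,-2],"twist":0,"fingers":8.5},
    {"delta_pos":[0,0,-2],"twist":0,"fingers":8.5},
    {"delta_pos":[0,0,-2],"twist":0,"fingers":8.5},
  ],
)

```text
clock: 16.3
ee_pos: [564.4, 234.8, 209.4]
ee_rot: [-0.0, 0.818, 0.575, -0.001]
wrist_force: [0.3, -0.4, 1.6]
gripper_width: 85.1
finger_force: 0.0
```

Run:
```python
from h import *
f=grab('top'); s=robot.get_state(); print(s['ee_pos'],s['ee_rot'])
P=cloud(f); m=(np.hypot(P[...,0]-516,P[...,1]+229)<34)&(P[...,2]>70)&(P[...,2]<105); q=P[m]
print('serum',len(q),q.mean(0),(q.min(0)+q.max(0))/2)
f=grab('wrist'); P=cloud(f); m=(np.hypot(P[...,0]-575,P[...,1]-305)<36)&(P[...,2]>50)&(P[...,2]<64); q=P[m][:,:2].astype(np.float32)
print('jar wrist',len(q),cv2.minAreaRect(q) if len(q)>10 else 0)
```

```text
[564.85839025 234.49737723 210.16805733] [2.23061275e-04 8.18508769e-01 5.74493953e-01 2.07559611e-04]
serum 45 [ 515.5645636  -226.48716775   81.97245332] [ 516.43925472 -228.06004155   82.41124921]
jar wrist 2764 ((576.1572875976562, 304.6104431152344), (42.91189193725586, 42.908851623535156), 12.249625205993652)
```

The serum stands at (516,-228), right. Lowering on the perfume.

jog_arm(
  motion=[
    {"delta_pos":[0.05,0,-4],"twist":0,"fingers":8.5},
    {"delta_pos":[0.05,0,-7],"twist":0,"fingers":8.5},
    {"delta_pos":[0.05,0,-9.3],"twist":0,"fingers":8.5},
    {"delta_pos":[0.05,0,-10.7],"twist":0,"fingers":8.5},
    {"delta_pos":[0.05,0,-11.3],"twist":0,"fingers":8.5},
    {"delta_pos":[0.05,0,-11.3],"twist":0,"fingers":7},
    {"delta_pos":[0.05,0,-11.3],"twist":0,"fingers":5.5},
    {"delta_pos":[0.05,0,-11.3],"twist":0,"fingers":4.7},
    {"delta_pos":[0.05,0,-11.3],"twist":0,"fingers":4.2},
    {"delta_pos":[0.05,0,-11.3],"twist":0,"fingers":3.8},
  ],
)

```text
clock: 17.4
ee_pos: [565.5, 235.3, 97.3]
ee_rot: [0.0, 0.818, 0.575, 0.001]
wrist_force: [-0.3, -0.4, -0.3]
gripper_width: 37.9
finger_force: 0.0
```

jog_arm(
  motion=[
    {"delta_pos":[0,0,0],"twist":0,"fingers":3.4},
    {"delta_pos":[0,0,0],"twist":0,"fingers":3},
    {"delta_pos":[0,0,0],"twist":0,"fingers":3},
    {"delta_pos":[0,0,0],"twist":0,"fingers":3},
    {"delta_pos":[0,0,0],"twist":0,"fingers":3},
  ],
  squeeze=30,
)

```text
clock: 17.9
ee_pos: [565.6, 235.3, 97.3]
ee_rot: [0.0, 0.818, 0.575, 0.001]
wrist_force: [-0.4, 0.1, 5.3]
gripper_width: 35.6
finger_force: 31.3
```

jog_arm(
  motion=[
    {"delta_pos":[0,0,1.5],"twist":0,"fingers":3},
    {"delta_pos":[0,0,4],"twist":0,"fingers":3},
    {"delta_pos":[0,-0.5,7],"twist":0,"fingers":3},
    {"delta_pos":[0,-3,8],"twist":3,"fingers":3},
    {"delta_pos":[-0.5,-7,8],"twist":7,"fingers":3},
    {"delta_pos":[-1.5,-11.5,8],"twist":12,"fingers":3},
    {"delta_pos":[-2.5,-16,8],"twist":17,"fingers":3},
    {"delta_pos":[-3.5,-20.5,8],"twist":22,"fingers":3},
    {"delta_pos":[-4.7,-25,8],"twist":26,"fingers":3},
    {"delta_pos":[-5.7,-29.5,8],"twist":27,"fingers":3},
  ],
)

```text
clock: 18.9
ee_pos: [506.6, -61.3, 176.0]
ee_rot: [-0.001, 0.661, 0.751, -0.0]
wrist_force: [1.2, -0.3, -2.2]
gripper_width: 35.3
finger_force: 30.5
```

jog_arm(
  motion=[
    {"delta_pos":[0,-4,0],"twist":0,"fingers":3},
    {"delta_pos":[0,-7,0],"twist":0,"fingers":3},
    {"delta_pos":[0,-9,0],"twist":0,"fingers":3},
    {"delta_pos":[0,-10.2,0],"twist":0,"fingers":3},
    {"delta_pos":[0,-10.2,0],"twist":0,"fingers":3},
    {"delta_pos":[0,-10.2,0],"twist":0,"fingers":3},
  ],
)

```text
clock: 19.5
ee_pos: [507.9, -161.1, 176.1]
ee_rot: [-0.001, 0.661, 0.75, 0.0]
wrist_force: [0.3, -0.2, -1.9]
gripper_width: 35.2
finger_force: 30.6
```

jog_arm(
  motion=[
    {"delta_pos":[0,0,-2],"twist":0,"fingers":3},
    {"delta_pos":[0,0,-4],"twist":0,"fingers":3},
    {"delta_pos":[0,0,-5.5],"twist":0,"fingers":3},
    {"delta_pos":[0,0,-6.5],"twist":0,"fingers":3},
    {"delta_pos":[0,0,-7.2],"twist":0,"fingers":3},
    {"delta_pos":[0,0,-7.6],"twist":0,"fingers":3},
    {"delta_pos":[0,0,-7.8],"twist":0,"fingers":3},
    {"delta_pos":[0,0,-7.9],"twist":0,"fingers":3},
    {"delta_pos":[0,0,-7.9],"twist":0,"fingers":3},
  ],
)

```text
clock: 20.4
ee_pos: [508.4, -162.1, 98.0]
ee_rot: [0.0, 0.661, 0.75, 0.0]
wrist_force: [-0.1, 0.6, -1.9]
gripper_width: 35.6
finger_force: 30.6
```

jog_arm(
  motion=[
    {"delta_pos":[0,0,-0.05],"twist":0,"fingers":3},
    {"delta_pos":[0,0,-0.05],"twist":0,"fingers":3},
    {"delta_pos":[0,0,-0.05],"twist":0,"fingers":3},
  ],
)

```text
clock: 20.7
ee_pos: [508.3, -162.0, 97.3]
ee_rot: [0.0, 0.662, 0.75, 0.0]
wrist_force: [0.4, -1.5, -0.5]
gripper_width: 35.4
finger_force: 30.6
```

jog_arm(
  motion=[
    {"delta_pos":[0,0,-0.05],"twist":0,"fingers":3},
    {"delta_pos":[0,0,-0.1],"twist":0,"fingers":3},
    {"delta_pos":[0,0,-0.1],"twist":0,"fingers":3},
  ],
)

```text
clock: 21.0
ee_pos: [508.3, -162.0, 97.2]
ee_rot: [0.0, 0.661, 0.75, 0.0]
wrist_force: [-2.4, 1.5, 5.8]
gripper_width: 35.8
finger_force: 31.5
```

jog_arm(
  motion=[
    {"delta_pos":[0,0,0.05],"twist":0,"fingers":3.8},
    {"delta_pos":[0,0,0.05],"twist":0,"fingers":4.2},
    {"delta_pos":[0,0,0.05],"twist":0,"fingers":4.8},
    {"delta_pos":[0,0,0.05],"twist":0,"fingers":5.5},
    {"delta_pos":[0,0,0.05],"twist":0,"fingers":6},
    {"delta_pos":[0,0,1],"twist":0,"fingers":6},
    {"delta_pos":[0,0,3],"twist":0,"fingers":6},
    {"delta_pos":[0,0,6],"twist":0,"fingers":6},
    {"delta_pos":[0,0,10],"twist":0,"fingers":7},
    {"delta_pos":[0,0,12],"twist":0,"fingers":8.5},
  ],
)

```text
clock: 22.0
ee_pos: [509.3, -162.4, 220.7]
ee_rot: [0.003, 0.661, 0.75, 0.001]
wrist_force: [0.0, -0.3, 1.0]
gripper_width: 82.3
finger_force: 0.0
```

jog_arm(
  motion=[
    {"delta_pos":[0,4,0],"twist":0,"fingers":8.5},
    {"delta_pos":[0.5,9,0],"twist":-8,"fingers":8.5},
    {"delta_pos":[1.5,14,0],"twist":-16,"fingers":8.5},
    {"delta_pos":[2.5,19,0],"twist":-16,"fingers":8.5},
    {"delta_pos":[4,24,0],"twist":-16,"fingers":8.5},
    {"delta_pos":[5,29,0],"twist":-16,"fingers":8.5},
    {"delta_pos":[6,33.5,0],"twist":-16,"fingers":8.5},
    {"delta_pos":[6.7,38.5,0],"twist":-16,"fingers":8.5},
    {"delta_pos":[6.7,43.5,0],"twist":-16,"fingers":8.5},
    {"delta_pos":[6.7,46.7,0],"twist":-16,"fingers":8.5},
  ],
)

```text
clock: 23.0
ee_pos: [575.0, 307.9, 216.6]
ee_rot: [0.0, 0.759, 0.651, 0.001]
wrist_force: [0.3, -0.7, -0.2]
gripper_width: 84.9
finger_force: 0.0
```

jog_arm(
  motion=[
    {"delta_pos":[0,0,-2],"twist":0,"fingers":8.5},
    {"delta_pos":[0,0,-2],"twist":0,"fingers":8.5},
    {"delta_pos":[0,0,-2],"twist":0,"fingers":8.5},
  ],
)

```text
clock: 23.3
ee_pos: [574.9, 304.7, 195.7]
ee_rot: [-0.0, 0.759, 0.651, -0.001]
wrist_force: [0.2, -0.1, 0.1]
gripper_width: 85.2
finger_force: 0.0
```

Run:
```python
from h import *
f=grab('top'); s=robot.get_state(); print(s['ee_pos'],s['ee_rot'])
P=cloud(f); m=(np.hypot(P[...,0]-508,P[...,1]+162)<34)&(P[...,2]>50)&(P[...,2]<105); q=P[m][:,:2].astype(np.float32)
print('perf',len(q),cv2.minAreaRect(q),np.percentile(P[m][:,2],90))
```

```text
[575.36110587 304.36648993 196.56923685] [1.96117269e-04 7.59700639e-01 6.50272940e-01 6.12475029e-05]
perf 178 ((509.0408020019531, -160.34925842285156), (36.47296142578125, 35.72746276855469), 6.696043491363525) 83.24552556963218
```

The perfume stands upright at (509,-160), square to its bay. Now the jar.

jog_arm(
  motion=[
    {"delta_pos":[0,0.1,-4],"twist":0,"fingers":8.5},
    {"delta_pos":[0,0.1,-7],"twist":0,"fingers":8.5},
    {"delta_pos":[0,0.1,-9],"twist":0,"fingers":8.5},
    {"delta_pos":[0,0.1,-10],"twist":0,"fingers":8.5},
    {"delta_pos":[0,0.1,-10],"twist":0,"fingers":8.5},
    {"delta_pos":[0,0.1,-10],"twist":0,"fingers":7},
    {"delta_pos":[0,0.1,-10],"twist":0,"fingers":6},
    {"delta_pos":[0,0.1,-10],"twist":0,"fingers":5.3},
    {"delta_pos":[0,0.1,-10],"twist":0,"fingers":4.9},
    {"delta_pos":[0,0.1,-10],"twist":0,"fingers":4.6},
  ],
)

```text
clock: 24.35
ee_pos: [575.3, 306.2, 96.5]
ee_rot: [0.0, 0.759, 0.651, 0.0]
wrist_force: [0.8, 0.6, 0.8]
gripper_width: 45.7
finger_force: 0.0
```

jog_arm(
  motion=[
    {"delta_pos":[0,0,0],"twist":0,"fingers":4.2},
    {"delta_pos":[0,0,0],"twist":0,"fingers":3.8},
    {"delta_pos":[0,0,0],"twist":0,"fingers":3.8},
    {"delta_pos":[0,0,0],"twist":0,"fingers":3.8},
    {"delta_pos":[0,0,0],"twist":0,"fingers":3.8},
  ],
)

```text
clock: 24.85
ee_pos: [575.4, 306.3, 96.6]
ee_rot: [0.0, 0.759, 0.651, 0.001]
wrist_force: [-0.3, 0.8, 4.0]
gripper_width: 43.2
finger_force: 31.0
```

jog_arm(
  motion=[
    {"delta_pos":[0,0,1.5],"twist":0,"fingers":3.8},
    {"delta_pos":[0,0,4],"twist":0,"fingers":3.8},
    {"delta_pos":[0,-0.5,7],"twist":0,"fingers":3.8},
    {"delta_pos":[0,-3,8],"twist":2,"fingers":3.8},
    {"delta_pos":[-0.5,-7,8],"twist":5,"fingers":3.8},
    {"delta_pos":[-1.5,-11.5,8],"twist":9,"fingers":3.8},
    {"delta_pos":[-3,-16,8],"twist":12,"fingers":3.8},
    {"delta_pos":[-4.5,-20.5,8],"twist":16,"fingers":3.8},
    {"delta_pos":[-6,-25,8],"twist":16,"fingers":3.8},
    {"delta_pos":[-7.5,-29.5,8],"twist":16,"fingers":3.8},
  ],
)

```text
clock: 25.85
ee_pos: [498.8, 9.5, 175.8]
ee_rot: [-0.0, 0.661, 0.75, -0.0]
wrist_force: [0.8, -1.0, -1.7]
gripper_width: 43.4
finger_force: 30.8
```

jog_arm(
  motion=[
    {"delta_pos":[0,-4,0],"twist":0,"fingers":3.8},
    {"delta_pos":[0,-7,0],"twist":0,"fingers":3.8},
    {"delta_pos":[0,-9,0],"twist":0,"fingers":3.8},
    {"delta_pos":[0,-10.4,0],"twist":0,"fingers":3.8},
    {"delta_pos":[0,-10.4,0],"twist":0,"fingers":3.8},
    {"delta_pos":[0,-10.4,0],"twist":0,"fingers":3.8},
  ],
)

```text
clock: 26.45
ee_pos: [500.0, -92.3, 175.7]
ee_rot: [-0.001, 0.661, 0.75, 0.0]
wrist_force: [0.8, 0.4, -2.5]
gripper_width: 43.2
finger_force: 31.0
```

jog_arm(
  motion=[
    {"delta_pos":[0,0,-2],"twist":0,"fingers":3.8},
    {"delta_pos":[0,0,-4],"twist":0,"fingers":3.8},
    {"delta_pos":[0,0,-5.5],"twist":0,"fingers":3.8},
    {"delta_pos":[0,0,-6.5],"twist":0,"fingers":3.8},
    {"delta_pos":[0,0,-7.2],"twist":0,"fingers":3.8},
    {"delta_pos":[0,0,-7.6],"twist":0,"fingers":3.8},
    {"delta_pos":[0,0,-7.8],"twist":0,"fingers":3.8},
    {"delta_pos":[0,0,-7.9],"twist":0,"fingers":3.8},
    {"delta_pos":[0,0,-7.9],"twist":0,"fingers":3.8},
  ],
)

```text
clock: 27.35
ee_pos: [500.5, -93.0, 97.4]
ee_rot: [0.0, 0.661, 0.75, 0.0]
wrist_force: [-0.7, 0.5, -1.6]
gripper_width: 43.5
finger_force: 31.0
```

jog_arm(
  motion=[
    {"delta_pos":[0,0,-0.05],"twist":0,"fingers":3.8},
    {"delta_pos":[0,0,-0.1],"twist":0,"fingers":3.8},
    {"delta_pos":[0,0,-0.1],"twist":0,"fingers":3.8},
  ],
)

```text
clock: 27.65
ee_pos: [500.4, -93.1, 96.6]
ee_rot: [0.0, 0.662, 0.75, 0.0]
wrist_force: [-0.2, -0.3, 1.4]
gripper_width: 43.0
finger_force: 31.2
```

jog_arm(
  motion=[
    {"delta_pos":[0,0,-0.03],"twist":0,"fingers":3.8},
    {"delta_pos":[0,0,-0.03],"twist":0,"fingers":3.8},
  ],
)

```text
clock: 27.85
ee_pos: [500.5, -93.1, 96.6]
ee_rot: [0.001, 0.661, 0.75, 0.0]
wrist_force: [-1.4, 0.6, 5.7]
gripper_width: 42.7
finger_force: 31.4
```

jog_arm(
  motion=[
    {"delta_pos":[0,0,0.02],"twist":0,"fingers":4.5},
    {"delta_pos":[0,0,0.02],"twist":0,"fingers":4.9},
    {"delta_pos":[0,0,0.02],"twist":0,"fingers":5.5},
    {"delta_pos":[0,0,0.02],"twist":0,"fingers":6},
    {"delta_pos":[0,0,0.02],"twist":0,"fingers":6.3},
    {"delta_pos":[0,0,1],"twist":0,"fingers":6.3},
    {"delta_pos":[0,0,3],"twist":0,"fingers":6.3},
    {"delta_pos":[0,0,6],"twist":0,"fingers":6.3},
    {"delta_pos":[0,0,10],"twist":0,"fingers":7},
    {"delta_pos":[0,0,14],"twist":0,"fingers":7},
  ],
)

```text
clock: 28.85
ee_pos: [499.8, -92.8, 237.4]
ee_rot: [-0.0, 0.661, 0.75, -0.0]
wrist_force: [0.8, -0.3, -0.3]
gripper_width: 69.9
finger_force: 0.0
```

jog_arm(
  motion=[
    {"delta_pos":[0,3,3],"twist":0,"fingers":7},
    {"delta_pos":[0,7,6],"twist":0,"fingers":7},
    {"delta_pos":[-3,11,6],"twist":0,"fingers":7},
    {"delta_pos":[-7,14,6],"twist":0,"fingers":7},
    {"delta_pos":[-10,16,6],"twist":0,"fingers":7},
    {"delta_pos":[-10,16,6],"twist":0,"fingers":7},
    {"delta_pos":[-10,16,6],"twist":0,"fingers":7},
    {"delta_pos":[-10,16,6],"twist":0,"fingers":7},
  ],
)

```text
clock: 29.65
ee_pos: [400.7, 66.6, 296.1]
ee_rot: [0.001, 0.662, 0.75, 0.0]
wrist_force: [-0.4, -0.2, -0.4]
gripper_width: 69.9
finger_force: 0.0
```

Run:
```python
from h import *
f=grab('top'); P=cloud(f); print(robot.get_state()['clock'])
for n,c,z in(('jar',(500,-94),50),('perf',(508,-162),50),('ser',(516,-229),78),('lip',(524,-297),72)):
    m=(np.hypot(P[...,0]-c[0],P[...,1]-c[1])<36)&(P[...,2]>z)&(P[...,2]<105); q=P[m][:,:2].astype(np.float32)
    print(n,cv2.minAreaRect(q),np.percentile(P[m][:,2],90))
g=grab('scene')
cv2.imwrite('pics/end.png',np.hstack([cv2.resize(f['img'][100:320,150:430,::-1],(400,314)),cv2.resize(g['img'][120:340,80:360,::-1],(400,314))]))
```

```text
29.7
jar ((502.4513854980469, -92.09373474121094), (41.21197509765625, 42.84318161010742), 46.21763610839844) 58.919514636293634
perf ((509.3424377441406, -160.59329223632812), (36.125003814697266, 35.77886199951172), 5.82209587097168) 83.21624761539178
ser ((517.0831298828125, -228.04164123535156), (10.562257766723633, 12.04057788848877), 58.6411247253418) 93.6963091694883
lip ((524.3270874023438, -297.2070617675781), (19.6929931640625, 18.845129013061523), 82.04747009277344) 84.58635987854905
```

View pics/end.png

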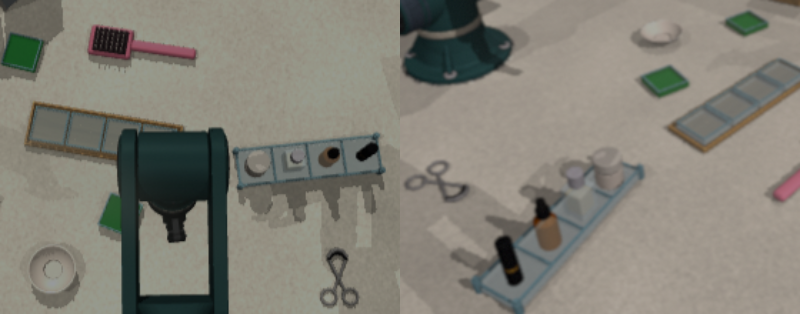

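The final picture shows all four upright in the tier in the same order: jar (257,163), perfume (295,158), serum (330,155), lipstick (367,152). The bystanders are undisturbed and the arm is clear. Handing in.

```bash
python3 -c "
from station import robot
print(robot.sign_off())"
```

```text
the job is handed in; nothing more can be done
None
```

I moved the jar, perfume, serum and lipstick into the tier in their original left-to-right order, all upright and measured within about 3 mm of their bay middles, and handed the job in at about 30 s; sign-off returned no verdict.

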